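# Hang the lift-off guard door and shut it

## Task

Lift the guard door out of its parking stand and, with the door standing open, gently lower both of its hinge knuckles onto the two upright hinge pins of the polishing guard until it is fully down; the pins are clamped in slots and must be found by feel, without forcing the door. Then let go, swing the door fully shut against its rubber stop, and leave it hanging there, the other things on the table undisturbed.

Things in the scene. Friction and masses are not known exactly. Their poses are not given: they have to be found in the camera images.
- guard: Fixed polishing guard: grey box 130 deep x 200 wide x 136 high, clear sides, open front, spindle inside. Origin: middle of its front face, at table height. x points into the box (away from the open front), y to the hinge side, z up. A steel carrier at the hinge side holds two upright brass hinge pins on one vertical line, one above the other, 16 mm in front of the front face.
- hinge_nominal (a point): Fixed to the guard, guard axes: nominal place of the pin line, level with the lower pin's shoulder (34 mm above the table). The carrier is clamped in slots: the true pin line stands anywhere up to 8 mm to either side along the guard's y (it is true in the guard's x) and stays there; it is not measured. Pins: 8 mm in diameter, 14 mm tall, nearly flat-topped.
- hinge_upper (a point): Same nominal line (92 mm to the guard's +y from its origin), level with the upper pin's shoulder (112 mm above the table). Each pin stands on its shoulder: the round end, 18 mm in diameter and 10 mm thick, of a level arm from the carrier plate, which stands 13 mm behind the pin line. Nothing stands in front of or above the pins.
- guard_stop (a point): Centre of the front of the guard's black rubber door stop, on the front face 77.5 mm to the guard's -y from its origin: 35 mm wide, 90 mm high, 9.5 mm proud of the front face. The shut door's back rests on it. It is soft: it gives about 1 mm for every 1.5 N, up to 7 mm, and springs back.
- stand: Fixed grey parking stand, 80 x 150 mm base 10 mm thick; two pairs of cheeks, up to 55 mm above the table, hold the door's lower edge in a 14 mm slot along the stand's y. Origin under its centre.
- door_grip (a point): Black lifting lug on the loose door: 24 mm along the door, 16 mm across, up to 45 mm above the frame's top edge; this point is 28 mm above that edge, mid-lug. Door: aluminium frame, clear pane, 164 wide x 120 high x 12 mm, about 0.32 kg, at first upright in the stand. Axes: x normal to it, from its front (outer face) to its back; y along it to the hinge side; z up. Shut, they match the guard's.
- door_knuckle (a point): Centre of the lower knuckle's bottom rim, on the door's hinge line: 82 mm to the door's +y and 130 mm below door_grip. Knuckles: tubes 18 mm outside, 10 mm bore, 20 mm tall, open at both ends. Fully down, this point is level with hinge_nominal. The lower knuckle must come in from the front between the arms, 16 to 45 mm above hinge_nominal, where both knuckles pass over the pin tops.
- door_knuckle_upper (a point): Centre of the upper knuckle's bottom rim, 78 mm straight above door_knuckle; it rests on the upper shoulder when the door is down. The hung door swings freely, with little friction; it opens clockwise seen from above (free edge out, towards the guard's -x).
- door_edge (a point): Middle of the door's free edge, 179 mm from the hinge line, mid-thickness and 60 mm below the frame's top edge. With the door shut it lies 16 mm in front of the guard's front face. A thin black pull stands 21 mm out of the door's front, 8 mm from this edge, 39 to 83 mm below the top edge.
- oiler: Bystander: oiler bottle with red spout, 32 x 108 mm, standing; origin under its base.
- loupe: Bystander: black eye loupe, 34 x 30 mm, standing; origin under its base.
- feeler_set: Bystander: steel feeler gauge in its case, 14 x 97 x 16 mm, lying; origin under its centre.

How it is judged:
On the way:
1. the door is fully down on both pins (horizontal distance between door_knuckle and hinge_nominal below 0.012 m and z of door_knuckle in the frame of hinge_nominal between -0.004 and 0.003 m and angle between door_grip's own z axis and vertical below 0.08 rad), for 0.2 s.
At the end, for the whole second after the job is handed in: The door hangs fully down on both pins (lower knuckle rim within 3 mm above or 4 mm below the nominal shoulder height and within 12 mm of the nominal pin line, door upright within 0.08 rad) and is shut: its free edge within 10 mm of its shut place in front of the guard's front face; released (all of step 1 and x of door_edge in the frame of guard above -0.026 m and y of door_edge in the frame of guard below 0 m); the robot touches nothing.
It fails at once if the door is forced against the guard or its hinge (over 25 N) (contact force between door and guard above 25 N).
It fails at once if a bystander is moved by more than 20 mm (distance of any of oiler, loupe, feeler_set from where it was at the start of the episode above 0.02 m).
It also fails if it takes over 72 s, if anything falls off the work surface, if the arm or the gripper's body presses on something with over 40 N, if the wrist force passes 120 N, or if a joint passes its speed limit or range.

## Robot

A 6-joint arm with a two-finger parallel gripper is mounted at the origin on a cart in front of the work surface, level with it; the furniture and walls round the work are solid. World frame = base frame: x ahead of the robot, y to its left, z up, the work surface at z = 0. Lengths are in m, angles in rad, forces in N, time in s.
With the tool pointing down it reaches from about 0.35 to 0.775 m from the base axis. Payload 7.3 kg.
Tool frame: the origin (TCP) lies between the finger pads; the fingertips stand 8 mm ahead of it and the grasp point (between the pads) lies 11 mm behind it (robot.nose_length is the distance from the TCP to the fingertips, in m); z points along the fingers, y is the line along which they close (so a half turn about z gives the same grasp; the last joint's range is limited). The gripper opens to 92 mm and grips with 3 to 60 N. Pads are 19 mm wide; open, the fingers measure 130 mm over their backs; the gripper's body (75 mm by 190 mm) begins 47 mm behind the grasp point.
Start: joints at [-1.248, 0.342, 1.524, -0, 1.275, -0.146], TCP at [0.237, -0.468, 0.235] pointing down, gripper open.
Joint ranges: [-2.53, 2.53], [-0.77, 2.02], [0.04, 2.7], [-1, 4.14], [0.28, 2.66], [-3.11, 3.11]. Speed limits (rad/s): [2.57, 2.57, 3.14, 3.14, 3.14, 3.14].

## Interface

Orientations are given as [roll, pitch, yaw] about the fixed x, y, z axes, in that order (R = Rz(yaw) Ry(pitch) Rx(roll)).
In Python, from cell import robot gives the robot as it stands. The module is installed in compiled form; this text tells all that it offers.
- The arm moves only by the shell command python3 -m jog 'ROWS' [FORCE]. ROWS is JSON, a list that holds one entry, the list of rows, each a list of 5 numbers: the gripper's target within -1 to 1 (fully open at 1, half-way at 0, shut at -1), then the shift along the tool's x, y, z in m, then the turn about the tool's z in rad. A call has 1 to 5 rows; each row is the pose to reach, as a shift and turn from the pose commanded when the call began, along the tool's axes at that moment; what a row does not reach only later rows make up. A row lasts 1/12 s, in which the tool goes at most 41.7 mm and 7.16 degrees, less where a joint would pass 70% of its speed; a pose out of reach is approached as far as the arm can. A call with a gripper value outside its range is refused whole. The fingers move at their own pace and stop on an object; FORCE is the grip in N (left out, the last holds). Time passes only in rows, so rows that repeat a pose let the fingers close. It gives the time, the measured TCP pose, the force, the opening and the grip force at its end, in the units of the state.
- robot.observe(): the state, without advancing time (a new reading comes with each control period).
- robot.read_camera(name): name is "scene" or "top"; returns the picture (420x560x3 uint8, red, green, blue); there is no depth.
- robot.camera_model(name): a dict with "camera_matrix" (3x3 intrinsics, pixels), "position" and "attitude" of the camera in the world. Camera axes: x right, y down, z forward; pixel columns grow to the right and rows downward; lengths in m; the calibration is good to about 2 mm. A picture is of the moment at which its call begins. camera_model takes no time and is no camera call.
- robot.hand_in(): hands the job in; it is judged then, once.
The state is a dict: "time": time; "qpos": joint angles; "qvel": joint speeds; "joint_efforts": joint torques, N m; "tool_pos": TCP position; "tool_rot": TCP orientation; "contact_force": force on the tool from outside, world axes, zero at the start; "torque": the same for the moment, N m; "opening": finger opening in m; "grip_force": force on a finger pad.
Only numpy, scipy, OpenCV 4.12 (cv2) and the standard library are available. Lean on these libraries where they do the work, as an engineer would, in place of code of your own. Each camera call takes 0.05 s, during which the arm holds its last target. There are 200 camera calls.

## Working session

There is one attempt and no reset: what is moved stays moved. The work goes in short steps, Python scripts to look and compute and a shell command to move; the robot and the scene stay as the last step left them, time stands still between calls to the robot, and variables do not carry over. Pictures are saved under pics/ and viewed, at most 11 in all, crops included, and the job is handed in when it is done.

```bash
mkdir -p pics; python3 - <<'E'
from cell import robot
import cv2
for n in ("scene","top"):
    im=robot.read_camera(n); cv2.imwrite(f"pics/{n}0.png",cv2.resize(im[:,:,::-1],(800,600),interpolation=cv2.INTER_CUBIC))
    m=robot.camera_model(n); print(n,m)
s=robot.observe(); print(s)
E
```

```text
scene {'camera_matrix': array([[524.70471425,   0.        , 274.81472828],
       [  0.        , 524.70471425, 215.97773733],
       [  0.        ,   0.        ,   1.        ]]), 'position': array([-0.3026606 ,  0.91816355,  0.99235125]), 'attitude': array([-2.20618744,  0.01269575, -2.40513999])}
top {'camera_matrix': array([[414.19180365,   0.        , 283.42402452],
       [  0.        , 414.19180365, 201.84218297],
       [  0.        ,   0.        ,   1.        ]]), 'position': array([0.351295  , 0.07368831, 1.23986502]), 'attitude': array([-3.01090838, -0.02174665, -1.5656756 ])}
{'time': 0.1, 'qpos': array([-1.24796971e+00,  3.42668222e-01,  1.52487536e+00, -1.83922736e-05,
        1.27537405e+00, -1.45995636e-01]), 'qvel': array([ 0.00115852, -0.00013744, -0.00261327,  0.00012904,  0.00115401,
        0.00027274]), 'joint_efforts': array([ 2.09074002e-03, -4.32001948e+01, -2.44694799e+01,  7.18557998e-02,
        5.25866705e-02, -5.46935075e-05]), 'tool_pos': array([ 0.23712697, -0.46803395,  0.23412266]), 'tool_rot': array([-3.14027921e+00, -1.75354262e-04,  4.68827507e-01]), 'contact_force': array([-0.40063556,  0.7005721 , -0.07545137]), 'torque': array([-0.03316724,  0.03154294,  0.0491285 ]), 'grip_force': 0.0, 'opening': 0.09162090700721567}
```

View pics/scene0.png

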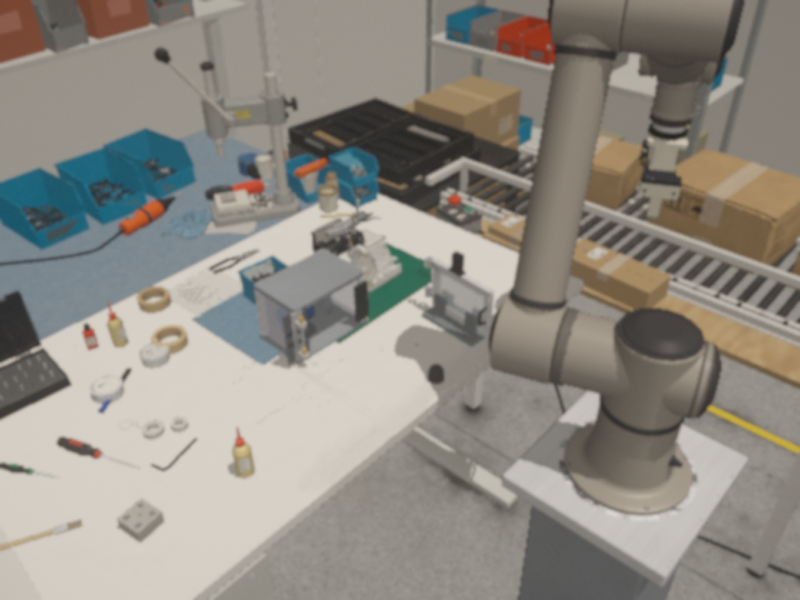

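View pics/top0.png

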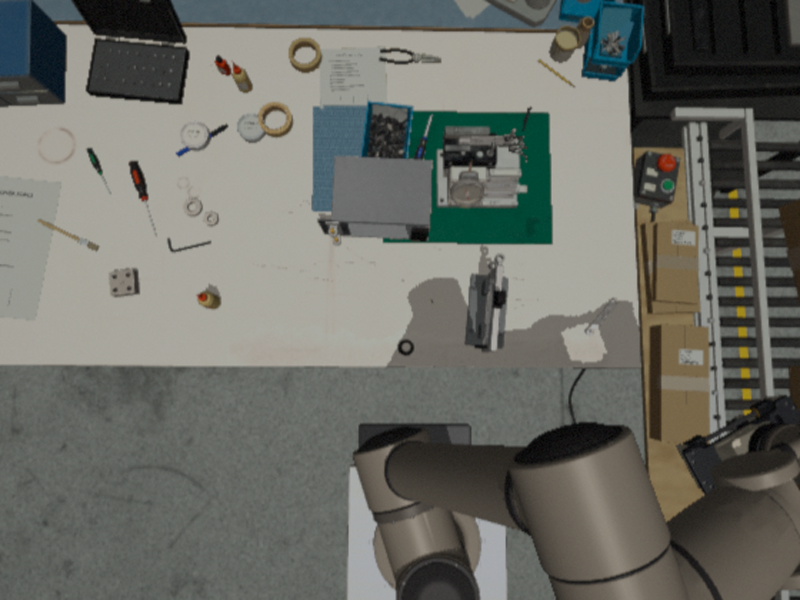

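The top view shows the guard at (380,195), hinge pins near (335,235), the door in its stand at (487,310) with its lug at (500,298), the loupe at (405,347) and the oiler at (207,298). I'll enlarge it.

```bash
cat > h.py <<'E'
from cell import robot
import cv2, numpy as np
from scipy.spatial.transform import Rotation as Ro
def cam(n):
    m=robot.camera_model(n); return np.array(m["camera_matrix"]),np.array(m["position"]),Ro.from_euler("xyz",m["attitude"]).as_matrix()
def proj(n,P):
    K,p,R=cam(n); q=(np.atleast_2d(P)-p)@R@K.T; return q[:,:2]/q[:,2:]
def onz(n,uv,z):
    K,p,R=cam(n); d=R@np.linalg.solve(K,[*uv,1]); return p+d*(z-p[2])/d[2]
def tri(a,b):  # scene uv, top uv
    o=[];M=np.zeros((3,3));v=np.zeros(3)
    for n,uv in(("scene",a),("top",b)):
        K,p,R=cam(n); d=R@np.linalg.solve(K,[*uv,1]); d/=np.linalg.norm(d); A=np.eye(3)-np.outer(d,d); M+=A; v+=A@p
    x=np.linalg.solve(M,v); return x,proj("scene",x)[0]-a,proj("top",x)[0]-b
def crop(n,x0,y0,w,h,s,f):
    im=robot.read_camera(n)[y0:y0+h,x0:x0+w,::-1]
    cv2.imwrite("pics/"+f,cv2.resize(im,None,fx=s,fy=s,interpolation=cv2.INTER_CUBIC))
E
python3 - <<'E'
from h import *
crop("top",215,100,160,150,4,"t1.png")
crop("scene",170,165,190,120,4,"s1.png")
E
```

```text
(no output)
```

View pics/t1.png

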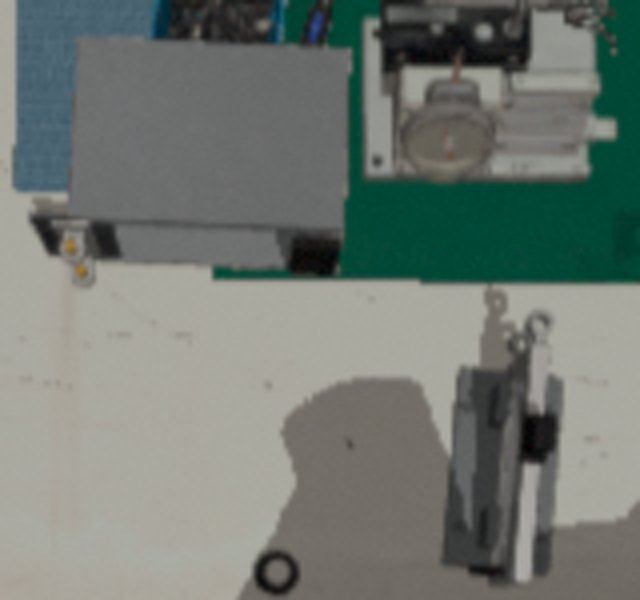

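View pics/s1.png

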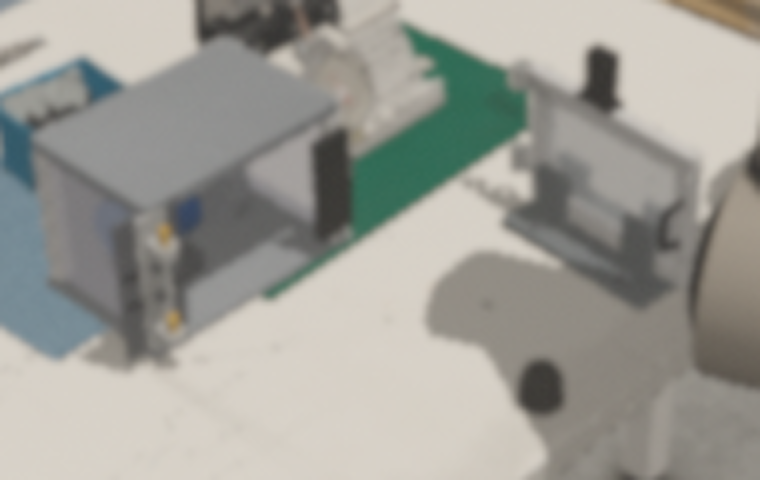

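Top crop: roof corners (77,38), (350,45), (345,232), (70,218); pins at (71,245) upper and (82,271) lower; lug top (540,438); knuckles (540,322). Scene crop: pins (164,233) upper, (174,320) lower; lug top (603,50).

```bash
python3 - <<'E'
from h import *
np.set_printoptions(precision=4,suppress=True)
T=lambda x,y:np.array([215+(x+.5)/4-.5,100+(y+.5)/4-.5]); S=lambda x,y:np.array([170+(x+.5)/4-.5,165+(y+.5)/4-.5])
for n,a,b in [("upin",(164,233),(71,245)),("lpin",(174,320),(82,271)),("lugtop",(603,49),(541,438)),
 ("roofFL",(143,210),(70,220)),("roofFR",(340,100),(345,234)),("roofBL",(35,145),(77,38)),("roofBR",(228,40),(350,45)),
 ("uknuckle",(519,73),(540,321)),("freetop",(693,163),(524,580))]:
    print(n,*tri(S(*a),T(*b)))
print("z-known top: upin",onz("top",T(71,245),.126),"lpin",onz("top",T(82,271),.048))
print("roof",[onz("top",T(*c),.136)[:2] for c in [(70,220),(345,234),(350,45),(77,38)]])
print("loupe",onz("top",T(276,571),.03),"oiler",onz("top",np.array([207*.7,298*.7]),.1))
E
```

```text
upin [0.6108 0.191  0.1215] [-0.1343 -0.0261] [0.088  0.1059]
lpin [0.6095 0.1909 0.0444] [0.0019 0.0003] [-0.0012 -0.0015]
lugtop [ 0.4737 -0.1202  0.1797] [0.2127 0.0032] [-0.148  -0.1876]
roofFL [0.6269 0.192  0.1335] [0.5323 0.1068] [-0.3541 -0.423 ]
roofFR [0.619  0.0043 0.1341] [0.5511 0.0728] [-0.3756 -0.4707]
roofBL [0.7547 0.188  0.1285] [-0.7555 -0.1971] [0.5219 0.6391]
roofBR [ 0.7516 -0.0019  0.1299] [-0.7194 -0.1431] [0.5035 0.6503]
uknuckle [ 0.5624 -0.1327  0.1154] [0.1577 0.0086] [-0.1092 -0.1375]
freetop [ 0.3849 -0.1171  0.1216] [ 0.6493 -0.0143] [-0.4256 -0.5494]
z-known top: upin [0.61   0.1908 0.126 ] lpin [0.6088 0.1905 0.048 ]
roof [array([0.6251, 0.1908]), array([0.6172, 0.0034]), array([ 0.7512, -0.0001]), array([0.7538, 0.1887])]
loupe [0.3915 0.047  0.03  ] oiler [0.4795 0.4306 0.1   ]
```

```bash
J="python3 -m jog"
python3 -m jog '[[[1,0.036,-0.02,0,0.1],[1,0.072,-0.04,0,0.2],[1,0.108,-0.06,0,0.3],[1,0.144,-0.08,0,0.4],[1,0.18,-0.1,0,0.5]]]' 20
python3 - <<'E'
from h import *
np.set_printoptions(precision=4,suppress=True)
s=robot.observe();p=s["tool_pos"];y=s["tool_rot"][2];print(p,s["tool_rot"],s["time"])
g=lambda P:print(P,[np.cos(y)*(P[0]-p[0])+np.sin(y)*(P[1]-p[1]), np.sin(y)*(P[0]-p[0])-np.cos(y)*(P[1]-p[1])],"turn",y+0.088)
g([.476,-.1205])
T=lambda x,y:np.array([215+(x+.5)/4-.5,100+(y+.5)/4-.5])
print(onz("top",T(541,438),.175),onz("top",T(540,322),.126),onz("top",T(524,580),.130))
E
```

```text
time: 0.62
tool_pos: [0.3529, -0.2965, 0.2347]
tool_rot: [-3.142, -0.0, -0.036]
contact_force: [1.0, -0.7, 0.0]
opening: 0.0919
grip_force: 0.0
[ 0.3529 -0.2965  0.2347] [-3.1415 -0.     -0.0356] 0.6167
[0.476, -0.1205] [np.float64(0.11673256954885283), np.float64(-0.18025155191229683)] turn 0.05238920051102816
[ 0.4737 -0.1214  0.175 ] [ 0.5593 -0.131   0.126 ] [ 0.3832 -0.1168  0.13  ]
```

```bash
python3 -m jog '[[[1,0.02,-0.032,0,0.025],[1,0.041,-0.064,0,0.05],[1,0.062,-0.096,0,0.05],[1,0.083,-0.128,0,0.05],[1,0.104,-0.16,0,0.05]]]' >/dev/null
python3 -m jog '[[[0.3,0.016,-0.009,0.005,0],[0.3,0.016,-0.009,0.005,0],[0.3,0.016,-0.009,0.005,0]]]'
python3 - <<'E'
from h import *
crop("top",285,150,100,110,5,"t2.png")
crop("scene",270,140,110,110,5,"s2.png")
import cv2
a=cv2.imread("pics/t2.png");b=cv2.imread("pics/s2.png")
h=550;cv2.imwrite("pics/c2.png",cv2.resize(np.hstack([a[:h],b[:h,:]]),None,fx=.76,fy=1) if 0 else np.hstack([a[:h,100:500],b[:h,100:500]]))
E
```

```text
time: 1.28
tool_pos: [0.4779, -0.133, 0.2292]
tool_rot: [-3.142, 0.001, -0.078]
contact_force: [0.7, 0.0, -0.5]
opening: 0.0762
grip_force: 0.0
```

View pics/c2.png

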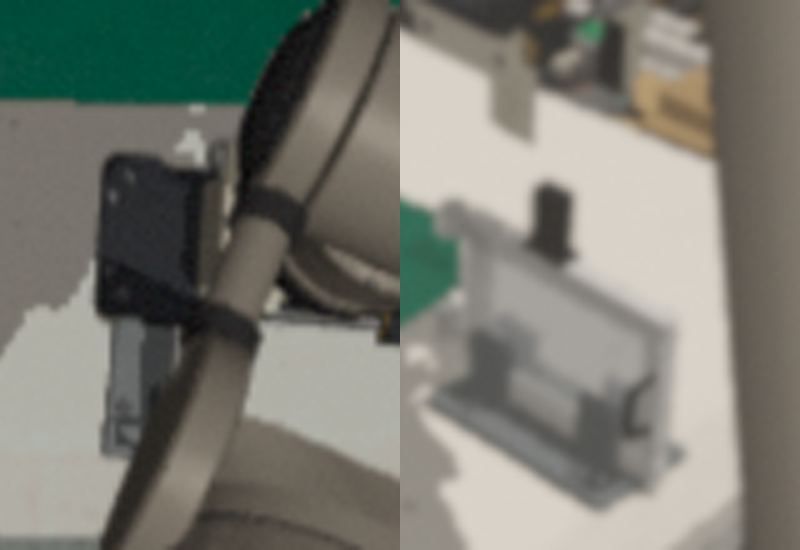

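The scene half shows the fingers (right one at (515,100)) above and behind the lug at (553,215); the top view is hidden by the arm. I'll settle and read out the pose.

```bash
python3 -m jog '[[[0.3,0,0,0.01,0],[0.3,0,0,0.01,0],[0.3,0,0,0.01,0]]]'
```

```text
time: 1.63
tool_pos: [0.477, -0.1345, 0.2197]
tool_rot: [-3.141, 0.001, -0.082]
contact_force: [-0.6, -0.6, -0.6]
opening: 0.0596
grip_force: 0.0
```

```bash
python3 -m jog '[[[0.3,0,-0.012,0.015,0],[0.3,0,-0.012,0.03,0],[0.3,0,-0.012,0.045,0],[0.3,0,-0.012,0.06,0],[0.3,0,-0.012,0.072,0]]]'
python3 -m jog '[[[-1,0,0,0,0],[-1,0,0,0,0],[-1,0,0,0,0],[-1,0,0,0,0],[-1,0,0,0,0]]]' 5
python3 -m jog '[[[-1,0,0,0,0],[-1,0,0,0,0],[-1,0,0,0,0],[-1,0,0,0,0],[-1,0,0,0,0]]]' 5
```

```text
time: 2.05
tool_pos: [0.4784, -0.1223, 0.1474]
tool_rot: [3.141, 0.0, -0.081]
contact_force: [0.1, -1.3, -0.5]
opening: 0.0599
grip_force: 0.0
time: 2.47
tool_pos: [0.4792, -0.1221, 0.1486]
tool_rot: [3.141, -0.002, -0.08]
contact_force: [-0.7, 0.1, -0.9]
opening: 0.0308
grip_force: 0.0
time: 2.88
tool_pos: [0.479, -0.122, 0.1481]
tool_rot: [3.141, -0.001, -0.08]
contact_force: [-0.7, -0.4, 3.7]
opening: 0.0166
grip_force: 5.0
```

```bash
python3 -m jog '[[[-1,0,0,0,0],[-1,0,0,0,0],[-1,0,0,-0.004,0],[-1,0,0,-0.01,0],[-1,0,0,-0.018,0]]]' 40
python3 -m jog '[[[-1,0,0,-0.01,0],[-1,0,0,-0.02,0],[-1,0,0,-0.03,0],[-1,0,0,-0.04,0],[-1,0,0,-0.045,0]]]'
python3 -m jog '[[[-1,0,0,0,0],[-1,0,0,0,0]]]'
```

```text
time: 3.3
tool_pos: [0.478, -0.1222, 0.1646]
tool_rot: [3.141, 0.003, -0.08]
contact_force: [0.9, -5.7, -6.2]
opening: 0.0161
grip_force: 39.8
time: 3.72
tool_pos: [0.4787, -0.1211, 0.2111]
tool_rot: [-3.14, 0.0, -0.08]
contact_force: [-0.1, 0.4, -2.2]
opening: 0.0158
grip_force: 40.0
time: 3.88
tool_pos: [0.4785, -0.1213, 0.2102]
tool_rot: [-3.141, 0.001, -0.08]
contact_force: [0.5, -0.2, -3.6]
opening: 0.016
grip_force: 40.0
```

```bash
python3 -m jog '[[[-1,-0.001,-0.02,0,0],[-1,-0.002,-0.05,0,0],[-1,-0.003,-0.08,0,0],[-1,-0.004,-0.11,0,0],[-1,-0.006,-0.14,0,0]]]' >/dev/null
python3 -m jog '[[[-1,-0.001,-0.03,0,0],[-1,-0.002,-0.06,0,0],[-1,-0.004,-0.09,0,0],[-1,-0.006,-0.12,0,0],[-1,-0.008,-0.15,0,0]]]'>/dev/null
python3 -m jog '[[[-1,0,-0.015,0.005,0],[-1,0,-0.028,0.01,0],[-1,0,-0.028,0.018,0],[-1,0,-0.028,0.025,0],[-1,0,-0.028,0.025,0]]]'
python3 -m jog '[[[-1,0,0,0,0],[-1,0,0,0,0],[-1,0,0,0,0]]]'
python3 - <<'E'
from h import *
crop("top",195,140,80,110,5,"t3.png")
crop("scene",170,175,130,110,5,"s3.png")
a=cv2.imread("pics/t3.png");b=cv2.imread("pics/s3.png")
cv2.imwrite("pics/c3.png",np.hstack([a[:,:330],b[:,:470]]))
E
```

```text
time: 5.13
tool_pos: [0.489, 0.1952, 0.1833]
tool_rot: [3.14, 0.004, -0.08]
contact_force: [0.4, 0.1, -3.4]
opening: 0.0159
grip_force: 40.0
time: 5.38
tool_pos: [0.4906, 0.1956, 0.1861]
tool_rot: [-3.142, -0.001, -0.081]
contact_force: [0.5, -0.6, -2.9]
opening: 0.0157
grip_force: 40.0
```

View pics/c3.png

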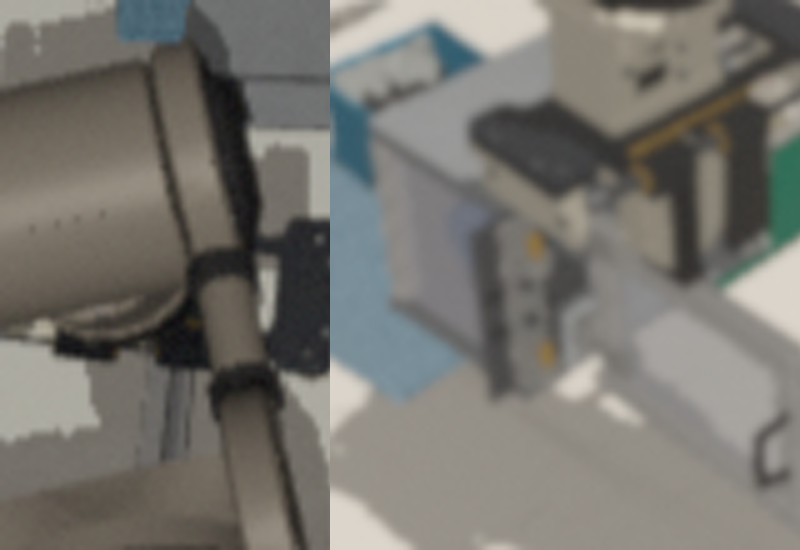

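Top view is blocked again; in the scene half the pins stand at (535,245) and (547,352), with knuckles to their right at (607,205) and (577,328). I'll overlay a predicted model.

```bash
cat > ov.py <<'E'
from h import *
def circ(c,r,z): 
    t=np.linspace(0,2*np.pi,40); return np.c_[c[0]+r*np.cos(t),c[1]+r*np.sin(t),0*t+z]
def overlay(f,L,pin,x0,y0,w,h,s,img=None):
    im=robot.read_camera("scene")
    ob=robot.observe();p=ob["tool_pos"];y=ob["tool_rot"][2]
    a=cv2.resize(im[y0:y0+h,x0:x0+w,::-1],None,fx=s,fy=s,interpolation=cv2.INTER_CUBIC); b=a.copy()
    k=p[:2]+L*np.array([np.cos(y),np.sin(y)]); rz=p[2]-.120
    def dr(c,r,z,col): 
        q=(proj("scene",circ(c,r,z))-[x0,y0]+.5)*s-.5; cv2.polylines(b,[np.round(q).astype(int)],True,col,1,cv2.LINE_AA)
    for z in(.034,.048,.112,.126): dr(pin,.004,z,(0,0,255))
    for d in(0,.02,.078,.098): dr(k,.009,rz+d,(0,255,0))
    cv2.imwrite("pics/"+f,np.hstack([a,b])); print(k,rz,p)
E
python3 -c "
from ov import *
overlay('o1.png',.0795,(.609,.1907),255,195,57,85,7) if 0 else overlay('o1.png',.0795,(.609,.1907),195,205,57,85,7)"
```

```text
[0.56971644 0.18960333] 0.06608094781862159 [0.49047462 0.19600518 0.18608095]
```

View pics/o1.png

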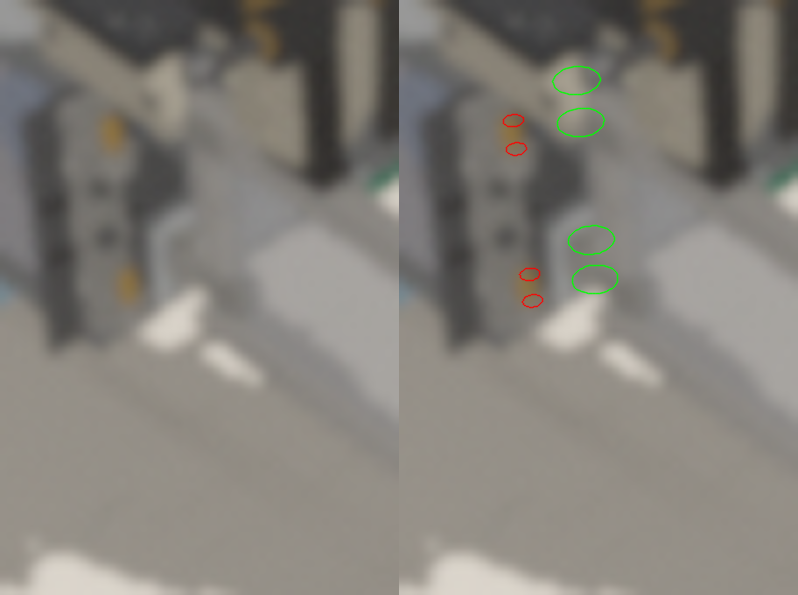

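```bash
python3 -m jog '[[[-1,0.01,-0.001,0,0],[-1,0.02,-0.002,0,0],[-1,0.03,-0.003,0,0],[-1,0.038,-0.0045,0.003,0],[-1,0.038,-0.0045,0.006,0]]]'
python3 -m jog '[[[-1,0,0,0.004,0],[-1,0,0,0.006,0],[-1,0,0,0.006,0],[-1,0,0,0.006,0]]]'
python3 - <<'E'
import ov
from ov import *
overlay('o2.png',.081,(.6095,.191),195,205,57,85,7)
im=cv2.imread('pics/o2.png'); l=cv2.createCLAHE(3,(3,3)); im=np.dstack([l.apply(im[:,:,i]) for i in range(3)]); cv2.imwrite('pics/o2.png',im)
E
```

```text
time: 5.95
tool_pos: [0.53, 0.1977, 0.1796]
tool_rot: [-3.141, -0.002, -0.081]
contact_force: [0.7, 0.1, -2.4]
opening: 0.0157
grip_force: 40.0
time: 6.28
tool_pos: [0.5279, 0.1978, 0.1735]
tool_rot: [3.141, 0.001, -0.08]
contact_force: [0.2, -0.3, -1.8]
opening: 0.016
grip_force: 40.0
[0.60889963 0.19137267] 0.053767596854004895 [0.52815745 0.19783031 0.1737676 ]
```

View pics/o2.png

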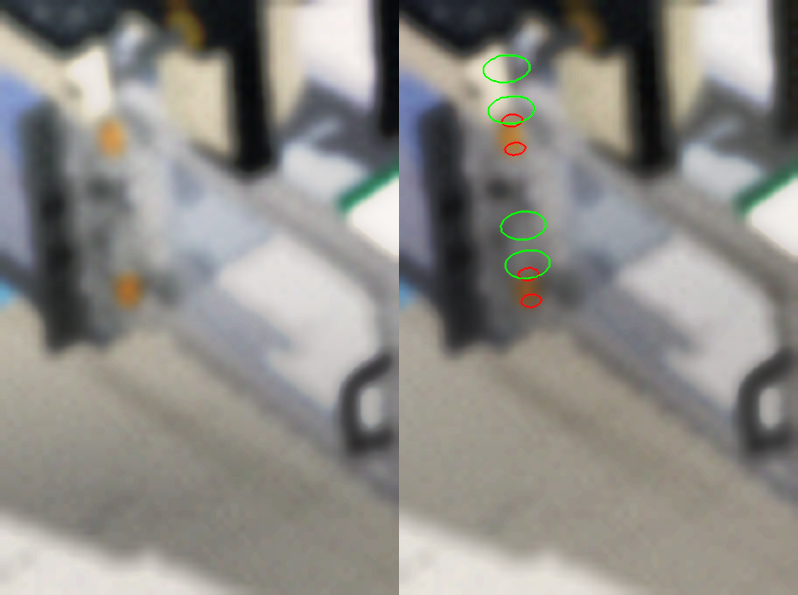

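Pins are still visible at (112,137) and (127,290) in the left panel, with the knuckles above or right of them. The rest goes by feel.

```bash
for i in 1 2 3; do :; done
python3 -m jog '[[[-1,0,0,0.001,0],[-1,0,0,0.002,0],[-1,0,0,0.003,0],[-1,0,0,0.003,0]]]'
python3 -m jog '[[[-1,0,0,0.001,0],[-1,0,0,0.001,0],[-1,0,0,0.002,0],[-1,0,0,0.002,0]]]'
python3 -m jog '[[[-1,0,0,0.001,0],[-1,0,0,0.001,0],[-1,0,0,0.001,0]]]'
```

```text
time: 6.67
tool_pos: [0.5283, 0.1977, 0.1705]
tool_rot: [3.141, 0.0, -0.08]
contact_force: [0.3, 0.6, -2.0]
opening: 0.0162
grip_force: 40.0
time: 7.0
tool_pos: [0.5284, 0.1977, 0.1685]
tool_rot: [3.141, 0.0, -0.08]
contact_force: [0.1, -0.8, -3.1]
opening: 0.0159
grip_force: 40.0
time: 7.25
tool_pos: [0.5284, 0.1977, 0.1676]
tool_rot: [3.141, 0.0, -0.08]
contact_force: [-0.9, 0.7, -3.0]
opening: 0.016
grip_force: 40.0
```

```bash
for r in a b c d; do python3 -m jog '[[[-1,0,0,0.001,0],[-1,0,0,0.001,0],[-1,0,0,0.001,0]]]' | egrep 'tool_pos|contact'; done
```

```text
tool_pos: [0.5284, 0.1978, 0.1666]
contact_force: [0.5, 0.3, -3.1]
tool_pos: [0.5284, 0.1977, 0.1656]
contact_force: [0.1, 0.0, -2.3]
tool_pos: [0.5284, 0.1978, 0.1646]
contact_force: [-0.5, -0.5, -3.8]
tool_pos: [0.5284, 0.1977, 0.1636]
contact_force: [0.5, -1.3, -2.7]
```

```bash
for r in a b c; do python3 -m jog '[[[-1,0,0,0.001,0],[-1,0,0,0.001,0],[-1,0,0,0.001,0]]]' | egrep 'tool_pos|contact'; done; python3 -c "
from h import *
print(robot.observe()['torque'])"
```

```text
tool_pos: [0.5284, 0.1977, 0.1626]
contact_force: [-0.3, -1.3, -3.6]
tool_pos: [0.5284, 0.1977, 0.1616]
contact_force: [0.3, 0.1, -2.6]
tool_pos: [0.5284, 0.1978, 0.1606]
contact_force: [0.1, -0.5, -3.2]
[0.06109268 0.01636402 0.0827055 ]
```

```bash
for r in a b c d e; do python3 -m jog '[[[-1,0,0,0.001,0],[-1,0,0,0.001,0],[-1,0,0,0.001,0]]]' | egrep 'tool_pos|contact'; done
```

```text
tool_pos: [0.5284, 0.1978, 0.1596]
contact_force: [0.5, -0.3, -2.1]
tool_pos: [0.5284, 0.1978, 0.1586]
contact_force: [0.4, 0.3, -3.1]
tool_pos: [0.5284, 0.1978, 0.1576]
contact_force: [0.3, 0.0, -2.7]
tool_pos: [0.5284, 0.1977, 0.1566]
contact_force: [0.3, -0.4, -2.3]
tool_pos: [0.5284, 0.1978, 0.1556]
contact_force: [0.1, 0.4, -2.6]
```

```bash
for r in a b c d e; do python3 -m jog '[[[-1,0,0,0.0005,0],[-1,0,0,0.0008,0],[-1,0,0,0.0008,0]]]' | egrep 'tool_pos|contact'; done
```

```text
tool_pos: [0.5284, 0.1977, 0.1548]
contact_force: [0.2, -0.2, -2.5]
tool_pos: [0.5285, 0.1978, 0.1543]
contact_force: [-1.3, 0.4, -1.5]
tool_pos: [0.5284, 0.1978, 0.1541]
contact_force: [-2.7, -0.4, 4.3]
tool_pos: [0.5284, 0.1979, 0.154]
contact_force: [-6.5, -0.6, 9.6]
tool_pos: [0.5283, 0.1979, 0.1537]
contact_force: [-8.2, -1.6, 13.2]
```

```bash
python3 -m jog '[[[-1,0,0,-0.0012,0],[-1,0,0,-0.0016,0],[-1,0,0,-0.0016,0]]]' | egrep 'tool_pos|contact'
python3 -m jog '[[[-1,0,0.001,0,0],[-1,0,0.002,0,0],[-1,0,0.002,0,0]]]' | egrep 'tool_pos|contact'
python3 -m jog '[[[-1,0,-0.002,0,0],[-1,0,-0.004,0,0],[-1,0,-0.004,0,0]]]' | egrep 'tool_pos|contact'
python3 -m jog '[[[-1,0,0.001,0,0],[-1,0,0.002,0,0],[-1,0,0.002,0,0]]]' | egrep 'tool_pos|contact'
python3 -m jog '[[[-1,-0.002,0,0,0],[-1,-0.003,0,0,0],[-1,-0.003,0,0,0]]]' | egrep 'tool_pos|contact'
python3 -m jog '[[[-1,0.002,0,0,0],[-1,0.003,0,0,0],[-1,0.003,0,0,0]]]' | egrep 'tool_pos|contact'
```

```text
tool_pos: [0.5286, 0.1978, 0.1539]
contact_force: [-4.0, 1.0, 6.1]
tool_pos: [0.5287, 0.1967, 0.1539]
contact_force: [-3.0, 3.1, 5.2]
tool_pos: [0.529, 0.1991, 0.1537]
contact_force: [-3.4, -3.4, 5.7]
tool_pos: [0.529, 0.198, 0.1538]
contact_force: [-1.9, 0.9, 5.2]
tool_pos: [0.5273, 0.1979, 0.1536]
contact_force: [4.8, -0.7, 0.4]
tool_pos: [0.528, 0.1979, 0.1539]
contact_force: [-4.3, -0.8, 9.2]
```

```bash
python3 -m jog '[[[-1,-0.001,0,-0.0005,0],[-1,-0.001,0,-0.0005,0],[-1,-0.001,0,-0.0005,0]]]' 8| egrep 'tool_pos|contact'
python3 -m jog '[[[-0.3,0,0,0,0],[-0.3,0,0,0,0],[-0.3,0,0,0,0],[-0.3,0,0,0,0],[-0.3,0,0,0,0]]]' 
python3 -m jog '[[[-0.3,0,0,-0.015,0],[-0.3,0,0,-0.03,0],[-0.3,0,0,-0.045,0],[-0.3,0,0,-0.06,0],[-0.3,0,0,-0.06,0]]]'
python3 - <<'E'
from ov import *
crop("scene",170,175,150,110,5,"s5.png")
E
```

```text
tool_pos: [0.5271, 0.1977, 0.1532]
contact_force: [1.0, 0.7, -1.2]
time: 13.67
tool_pos: [0.5274, 0.1978, 0.1538]
tool_rot: [3.141, 0.0, -0.08]
contact_force: [0.4, -0.6, -0.7]
opening: 0.0321
grip_force: 0.0
time: 14.08
tool_pos: [0.5288, 0.1982, 0.2168]
tool_rot: [-3.14, -0.005, -0.08]
contact_force: [0.6, 0.0, -0.2]
opening: 0.0319
grip_force: 0.0
```

View pics/s5.png

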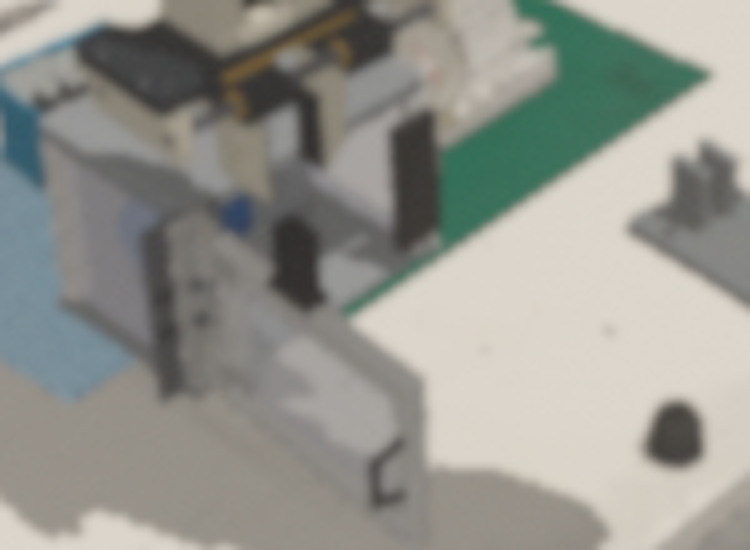

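The door hangs on both pins (brass hidden inside the knuckles, lug at (297,262)). I'll cage the lug between the open fingers and lead the door round.

```bash
python3 -m jog '[[[-0.3,0.001,0,0.015,0],[-0.3,0.001,0,0.03,0],[-0.3,0.001,0,0.045,0],[-0.3,0.001,0,0.057,0],[-0.3,0.001,0,0.057,0]]]'| egrep 'tool_pos|contact'
for i in 1 2 3; do :; done
python3 -m jog '[[[-0.3,0,0.002,0,-0.03],[-0.3,0.0004,0.0081,0,-0.1],[-0.3,0.0016,0.0162,0,-0.2],[-0.3,0.0036,0.0241,0,-0.3],[-0.3,0.0064,0.0317,0,-0.4]]]'| egrep 'tool_|contact'
```

```text
tool_pos: [0.5263, 0.1972, 0.153]
contact_force: [-1.0, 0.3, 0.1]
tool_pos: [0.532, 0.1654, 0.1567]
tool_rot: [-3.142, 0.001, 0.325]
contact_force: [0.2, 0.1, -0.3]
```

```bash
python3 -m jog '[[[-0.3,0.0004,0.0081,0,-0.1],[-0.3,0.0016,0.0162,0,-0.2],[-0.3,0.0036,0.0241,0,-0.3],[-0.3,0.0064,0.0317,0,-0.4],[-0.3,0.01,0.0391,0,-0.5]]]'| egrep 'tool_|contact'
python3 -m jog '[[[-0.3,0.0004,0.0081,0,-0.1],[-0.3,0.0016,0.0162,0,-0.2],[-0.3,0.0036,0.0241,0,-0.3],[-0.3,0.0064,0.0317,0,-0.4],[-0.3,0.0064,0.0317,0,-0.4]]]'| egrep 'tool_|contact'
python3 -m jog '[[[-0.3,0,0,0,0],[-0.3,0,0,0,0],[-0.3,0,0,0,0]]]'| egrep 'tool_|contact'
```

```text
tool_pos: [0.554, 0.1313, 0.1568]
tool_rot: [-3.141, 0.0, 0.825]
contact_force: [-0.0, 0.1, -0.1]
tool_pos: [0.5826, 0.114, 0.1566]
tool_rot: [3.141, 0.0, 1.223]
contact_force: [-0.0, 0.1, -0.2]
tool_pos: [0.5812, 0.115, 0.1568]
tool_rot: [-3.141, 0.0, 1.218]
contact_force: [-0.3, 0.2, 0.4]
```

```bash
python3 -m jog '[[[-0.3,0.0001,0.005,0,-0.06],[-0.3,0.0006,0.01,0,-0.12],[-0.3,0.0013,0.015,0,-0.18],[-0.3,0.0024,0.02,0,-0.25],[-0.3,0.0039,0.0249,0,-0.31]]]'| egrep 'tool_|contact'
python3 -m jog '[[[-0.3,0,0.001,0,0],[-0.3,0,0.002,0,0],[-0.3,0,0.003,0,0],[-0.3,0,0.004,0,0],[-0.3,0,0.004,0,0]]]'| egrep 'tool_|contact'
for i in 1 2 3; do python3 -m jog '[[[-0.3,0,0.0005,0,0],[-0.3,0,0.001,0,0],[-0.3,0,0.001,0,0],[-0.3,0,0.001,0,0]]]'| egrep 'tool_p|contact'; done
```

```text
tool_pos: [0.6061, 0.1101, 0.1569]
tool_rot: [-3.141, 0.0, 1.532]
contact_force: [0.2, 0.5, -0.1]
tool_pos: [0.6103, 0.1098, 0.1568]
tool_rot: [-3.142, 0.0, 1.529]
contact_force: [-0.1, 0.6, -0.1]
tool_pos: [0.6114, 0.1096, 0.1568]
contact_force: [-0.4, 0.8, -0.5]
tool_pos: [0.6124, 0.1096, 0.1568]
contact_force: [-0.8, -0.2, 0.2]
tool_pos: [0.6134, 0.1096, 0.1568]
contact_force: [-0.1, 0.6, 0.1]
```

```bash
for i in 1 2 3 4; do python3 -m jog '[[[-0.3,0,0.0004,0,0],[-0.3,0,0.0007,0,0],[-0.3,0,0.0007,0,0],[-0.3,0,0.0007,0,0]]]'| egrep 'tool_p|contact'; done
python3 - <<'E'
from ov import *
crop("scene",170,165,150,110,5,"s6.png")
E
```

```text
tool_pos: [0.6141, 0.1095, 0.1568]
contact_force: [0.1, -0.3, 0.3]
tool_pos: [0.6148, 0.1095, 0.1568]
contact_force: [-0.1, -0.4, -0.0]
tool_pos: [0.6155, 0.1095, 0.1568]
contact_force: [-0.4, -0.4, -0.1]
tool_pos: [0.6162, 0.1094, 0.1568]
contact_force: [0.5, 1.1, 0.4]
```

View pics/s6.png

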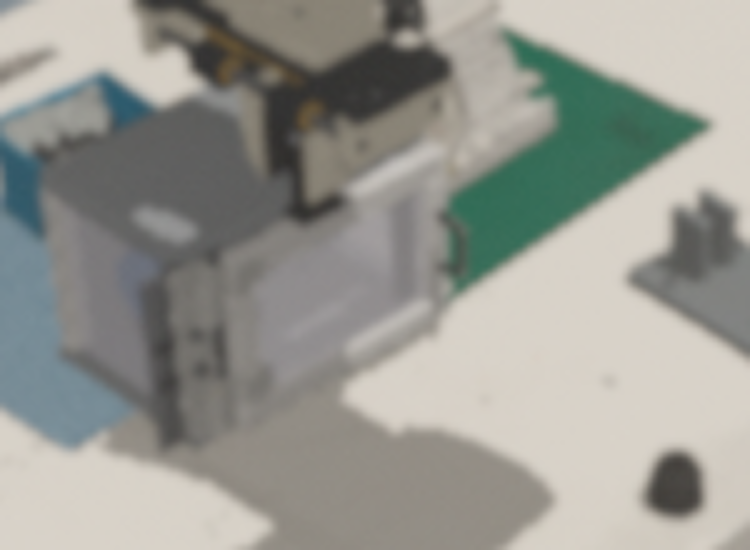

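The door stands practically shut in front of the opening, the lug (300,180) between the fingers. I'll press on until the stop is felt.

```bash
for i in 1 2 3 4 5; do python3 -m jog '[[[-0.3,0,0.0003,0,0],[-0.3,0,0.0006,0,0],[-0.3,0,0.0006,0,0],[-0.3,0,0.0006,0,0]]]'| egrep 'tool_p|contact'; done
```

```text
tool_pos: [0.6168, 0.1094, 0.1568]
contact_force: [-0.3, 0.7, -0.5]
tool_pos: [0.6172, 0.1094, 0.1568]
contact_force: [-1.4, -0.5, 0.1]
tool_pos: [0.6176, 0.1093, 0.1568]
contact_force: [-3.7, -0.0, 2.2]
tool_pos: [0.618, 0.1093, 0.1568]
contact_force: [-5.3, -0.7, 2.7]
tool_pos: [0.6182, 0.1093, 0.1567]
contact_force: [-7.5, -0.4, 4.0]
```

```bash
python3 -m jog '[[[-0.3,0,-0.0004,0,0],[-0.3,0,-0.0008,0,0],[-0.3,0,-0.0012,0,0],[-0.3,0,-0.0016,0,0],[-0.3,0,-0.0019,0,0]]]'| egrep 'tool_p|contact'
python3 -m jog '[[[-0.3,0,-0.0003,0,0],[-0.3,0,-0.0006,0,0],[-0.3,0,-0.0006,0,0],[-0.3,0,-0.0006,0,0]]]'| egrep 'tool_p|contact'
python3 -m jog '[[[-0.3,0,0,-0.01,0],[-0.3,0,0,-0.025,0],[-0.3,0,0,-0.045,0],[-0.3,0,0,-0.07,0],[-0.3,0,0,-0.1,0]]]'| egrep 'tool_p|contact'
python3 -m jog '[[[-0.3,-0.03,0,-0.01,0],[-0.3,-0.06,0,-0.02,0],[-0.3,-0.09,0,-0.02,0],[-0.3,-0.12,0,-0.02,0],[-0.3,-0.15,0,-0.02,0]]]'
python3 - <<'E'
from ov import *
crop("scene",170,165,150,110,5,"s7.png")
a=cv2.imread("pics/s7.png")
g=np.array(proj("scene",[[.60,.014,.076],[.59,.014,.076]]));print((g-[170,165])*5)
E
```

```text
tool_pos: [0.6175, 0.1094, 0.1568]
contact_force: [-2.8, -0.0, -0.1]
tool_pos: [0.6171, 0.1095, 0.1569]
contact_force: [-0.9, 0.6, -0.4]
tool_pos: [0.6163, 0.1094, 0.2575]
contact_force: [0.7, -0.2, 1.1]
time: 22.52
tool_pos: [0.6107, -0.0417, 0.2783]
tool_rot: [3.139, 0.0, 1.53]
contact_force: [0.7, -0.2, 0.7]
opening: 0.032
grip_force: 0.0
[[440.91320499 222.67418625]
 [453.03457788 229.1136725 ]]
```

View pics/s7.png

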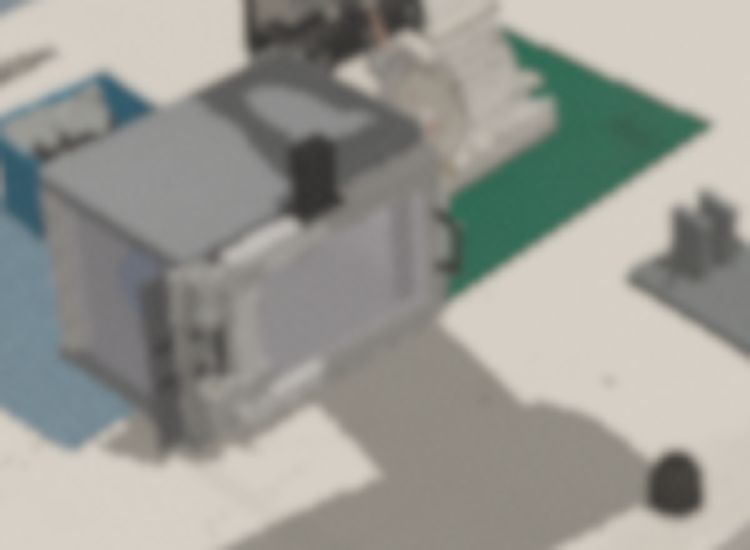

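The door is shut, its free edge at (438,225), which matches the prediction, and the gripper is clear. A quick check that it stays still.

```bash
python3 -c "
from h import *
np.save('a.npy',robot.read_camera('scene')[180:260,225:275])"
python3 -m jog '[[[-0.3,0,0,0,0],[-0.3,0,0,0,0],[-0.3,0,0,0,0],[-0.3,0,0,0,0],[-0.3,0,0,0,0]]]' >/dev/null
python3 -m jog '[[[-0.3,0,0,0,0],[-0.3,0,0,0,0],[-0.3,0,0,0,0],[-0.3,0,0,0,0],[-0.3,0,0,0,0]]]' | grep time
python3 -c "
from h import *
b=robot.read_camera('scene')[180:260,225:275].astype(int);d=abs(b-np.load('a.npy'));print(d.mean(),d.max())
if d.mean()<3: print(robot.hand_in())"
```

```text
time: 23.45
1.7240833333333334 33
the job is handed in; nothing more can be done
None
```

The door hangs fully down on both hinge pins, shut against its stop and released. I handed the job in at about 23.5 s; no verdict came back. The pins went in without contact, and the wrist force stayed under about 16 N. I did not locate the feeler set in the pictures or re-check the oiler's position.

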